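Clear a broken sample plate off the reader and refocus it

ROBOT

A 6-joint arm with a two-finger parallel gripper is mounted at the origin on the work surface. World frame = base frame: x ahead of the robot, y to its left, z up, the work surface at z = 0. Lengths are in m, angles in rad, forces in N, time in s.
With the tool pointing down it reaches from about 0.275 to 1 m from the base axis. Payload 8.4 kg.
Tool frame: the origin (TCP) lies at the very end of the fingers, on their centre line; the grasp point (between the pads) lies 19 mm behind it (bot.grip_point_offset is the distance from the TCP to the grasp point, in m); z points along the fingers, x is the direction in which the jaws open and shut, and the axes are right-handed (so a half turn about z gives the same grasp; the last joint's range is limited). The gripper opens to 85 mm and grips with 20 to 120 N. Pads are 22 mm wide; open, the fingers measure 114 mm over their backs; the gripper's body (76 mm by 85 mm) begins 54 mm behind the grasp point. The pads swing forward as they close: fully open they stand 13 mm farther back than shut.
Start: joints at [-1.29, 0.353, 1.633, -0, 1.155, -0.002], TCP at [0.174, -0.6, 0.231] pointing down, gripper open.
Joint ranges: [-2.63, 2.63], [-0.92, 2.1], [0.06, 2.66], [-1.3, 4.44], [0, 2.69], [-3.02, 3.02]. Speed limits (rad/s): [2.22, 2.22, 2.79, 3.14, 3.14, 3.14].

INTERFACE

Orientations are given as a rotation vector (axis times angle).
In Python, from rig import bot gives the robot as it stands. The module is installed in compiled form; this text tells all that it offers.
- The arm moves only by the shell command python3 -m handwheel 'ROWS'. ROWS is a JSON object of lists of equal length, an entry for each row: "rot": the turn, a rotation vector about the tool's x, y, z in rad, a list of three; "travel": the shift along the tool's x, y, z in mm, a list of three; "gripper": the opening, from -1 (shut) to 1 (fully open), so that 0 is half open. In form: {"rot": [[rx, ry, rz], ...], "travel": [[dx, dy, dz], ...], "gripper": [gripper, ...]}. A call has exactly 10 rows; each row shifts and turns the commanded pose from where the row before left it, along the tool's axes as they then stand; what a row does not reach is not made up. A row lasts 1/12 s, in which the tool goes at most 41.7 mm and 7.16 degrees, less where a joint would pass 70% of its speed; a pose out of reach is approached as far as the arm can. A call with a gripper value outside its range is refused whole. The fingers move at their own pace and stop on an object; the grip force is fixed at half the most. Time passes only in rows, so rows that do not move let the fingers close, or fill a call up. It gives the time, the measured TCP pose, the force and the opening at its end, in the units of the state.
- bot.observe(): the state, without advancing time (a new reading comes with each control period).
- bot.capture(name): name is "side" or "top"; returns a dict with "image" (384x512x3 uint8, blue, green, red), "z_map" (384x512 float32, m along the optical axis (not along the pixel's ray), 0 where there is no reading), "intrinsics" (3x3 intrinsics, pixels), "dist" ([k1, k2, p1, p2, k3] as OpenCV has them; the pictures are not rectified), "cam_to_world" (4x4, takes a point from camera to world coordinates). Camera axes: x right, y down, z forward; pixel columns grow to the right and rows downward; lengths in m; the calibration is good to about 2 mm. A picture is of the moment at which its call begins.
- bot.close_job(): hands the job in, once; it reports no verdict.
Trained networks look in the newest picture that a camera, given by its name, has taken for a name from the list of things; names that differ only in an ending like _2 or _b are one class to them, and where a whole thing is asked for, a point or a joint stands for the part that bears it (a point fixed in the world has none). Each returns a list of dicts, best first, with "confidence" (0 to 1); they miss things now and then, are a little off and sometimes report something else, mostly with a low value. They report only what shows in the picture. A call takes as long as a camera call. They do not tell look-alikes from the thing itself.
- bot.spot_in(name, camera): "centre" ([x, y, z] in m, in the coordinates of the camera as it stood for that picture, good to about 4 mm: the middle of the surface that is visible of it).
The state is a dict: "time": time; "joint_positions": joint angles; "joint_velocities": joint speeds; "joint_efforts": joint torques, N m; "tool_pos": TCP position; "tcp_rot": TCP orientation; "ft_force": force on the tool from outside, world axes, zero at the start; "moment": the same for the moment, N m; "gripper_width": opening from 0.0 (shut) to 1.0 (fully open).
Only numpy, scipy, OpenCV 4.12 (cv2) and the standard library are available. Lean on these libraries where they do the work, as an engineer would, in place of code of your own. Each camera call takes 0.05 s, during which the arm holds its last target. There are 200 camera calls.

TASK

A sample plate has broken on the deck of the plate reader. Using the scraper block, sweep all three broken pieces off the deck's open end into the reader's catch trough, without touching the pieces with the gripper; then put the scraper back on its rest pad, flat and lengthwise as it lay, and after that turn the focus knob so that its pointer stands at the long index line. Do not disturb the specimen cup or the wash bottle.

Things in the scene. Friction and masses are not known exactly. Their poses are not given: they have to be found in the camera images.
- reader: Plate reader, a fixed low white and grey instrument, 260 mm (its x) by 410 mm (its y). Origin: on the table under the centre of its deck. The deck fills y = -100 to 100 mm; beyond it at +y is the console (top 73 mm above the table, y = 100 to 210 mm) with the focus knob, at -y the catch trough.
- deck (a point): Centre of the deck, a flat dark steel surface 65 mm above the table, 220 mm (reader's x) by 200 mm (y). Rims 8 mm high close it along both x sides (20 mm wide) and at the console (y = +100 mm). At y = -100 mm there is no rim: it drops into the trough.
- trough (a point): Centre of the floor of the open catch trough at the reader's -y end. Inside: 244 mm (reader's x) by 92 mm (y = -192 to -100 mm); floor 15 mm, outer walls' top 80 mm above the table.
- scraper: Scraper block: a grey plastic blade block 130 mm (its x) by 26 mm (its y) by 20 mm tall, and on it an upright wooden grip 100 mm (x) by 24 mm (y), from 20 to 76 mm above the underside. 180 g. Origin: centre of the underside, z up. It starts on the rest pad, lengthwise.
- rest: Rest pad: fixed black rubber pad 170 mm (its x) by 80 mm (its y), 4 mm thick, on the table to the left or the right of the reader. Origin: centre of its underside; its top is at z = 4 mm.
- shard_a: Flat broken piece of a white plastic sample plate, L-shaped, about 60 by 33 mm, 7 mm thick, lying flat on the reader's deck. Origin: about the middle of its underside; z up as built.
- shard_b: Flat broken piece of a white plastic sample plate, blunt-ended strip with a pointed end, about 56 by 26 mm, 7 mm thick, lying flat on the reader's deck. Origin: about the middle of its underside; z up as built.
- shard_c: Flat broken piece of a white plastic sample plate, bent, about 62 by 30 mm, 7 mm thick, lying flat on the reader's deck. Origin: about the middle of its underside; z up as built.
- focus (a joint): Angle of the focus knob on the reader's console: 0 when the pointer points to the reader's -x; it grows clockwise seen from above, up to 2.4 rad. The pointer stands at the long index line (pointing to the reader's +y) at 1.57 rad. Short thin ticks stand every 22.5 degrees on both sides of it.
- focus_grip (a point): On the focus knob's upright axis, 97 mm above the table, at the middle height of its grip bar. The bar is 62 mm long and 14 mm thick, from 81 to 107 mm above the table, on a disc of 66 mm diameter; a white line on top, along the pointer half of the bar, shows the pointer.
- index_mark (a point): Middle of the long index line on the console's top, 41 mm from the knob's axis towards the reader's +y.
- cup: Specimen cup with a blue lid, 62 mm across, 75 mm tall, loose, at the far right beyond the trough: leave it alone. Origin: centre of the underside.
- wash_bottle: White wash bottle, 68 mm across, 170 mm tall, loose, at the far left beyond the console: leave it alone. Origin: centre of the underside.
Not all that is in view belongs to the job. There is more than one size of the rest; the one meant has the size given above.

How it is judged:
By the outcome, as a careful person would: the job done as asked, in the order asked, and still so for the second after the job is handed in, with the robot touching nothing.
It also fails if it takes over 64 s, if anything falls off the work surface, if the arm or the gripper's body presses on something with over 40 N, if the wrist force passes 120 N, or if a joint passes its speed limit or range.

## Working session

There is one attempt and no reset: what is moved stays moved. The work goes in short steps, Python scripts to look and compute and a shell command to move; the robot and the scene stay as the last step left them, time stands still between calls to the robot, and variables do not carry over. Pictures are saved under pics/ and viewed, about 8 in all and at most 12, crops included, and the job is handed in when it is done.

```bash
mkdir -p pics
cat > h.py <<'E'
import numpy as np, cv2
from rig import bot
from scipy.spatial.transform import Rotation as R
def cap(cam,fn=None):
    c=bot.capture(cam)
    if fn: cv2.imwrite('pics/'+fn,c['image'])
    return c
def w(c,p): return (c['cam_to_world']@np.r_[p,1])[:3]
def cloud(c):
    h,wd=c['z_map'].shape
    u,v=np.meshgrid(np.arange(wd),np.arange(h))
    n=cv2.undistortPoints(np.stack([u,v],-1).reshape(-1,1,2).astype(np.float64),c['intrinsics'],c['dist']).reshape(h,wd,2)
    z=c['z_map'][...,None]
    P=np.concatenate([n*z,z],-1)
    P=P@c['cam_to_world'][:3,:3].T+c['cam_to_world'][:3,3]
    P[c['z_map']==0]=np.nan
    return P
def px(c,p):
    q=np.linalg.inv(c['cam_to_world'])@np.r_[p,1]
    return cv2.projectPoints(q[None,:3],np.zeros(3),np.zeros(3),c['intrinsics'],c['dist'])[0].ravel()
E
python3 - <<'E'
from h import *
a=cap('top','top0.png');b=cap('side','side0.png')
for n in ['reader','scraper','rest','shard_a','shard_b','shard_c','focus','cup','wash_bottle']:
  for cam,c in (('top',a),('side',b)):
    for d in bot.spot_in(n,cam)[:3]:
      p=w(c,d['centre']);print(n,cam,round(d['confidence'],2),p.round(3),px(c,p).round())
s=bot.observe();print(s['time'],s['tool_pos'],s['tcp_rot'],s['gripper_width'])
E
```

```text
reader top 0.83 [ 0.563 -0.017  0.066] [256. 172.]
reader side 0.74 [0.548 0.056 0.065] [230. 203.]
scraper top 0.79 [ 0.521 -0.341  0.074] [371. 190.]
scraper top 0.72 [ 0.567 -0.013  0.067] [255. 171.]
scraper side 0.79 [ 0.515 -0.341  0.05 ] [285. 154.]
rest top 0.92 [ 0.522 -0.35   0.004] [368. 191.]
rest top 0.72 [ 0.275 -0.426  0.005] [392. 275.]
rest side 0.92 [ 0.328 -0.419  0.008] [338. 165.]
rest side 0.44 [ 0.456 -0.336  0.007] [299. 168.]
rest side 0.19 [0.647 0.388 0.089] [139. 253.]
shard_a top 0.71 [ 0.639 -0.06   0.074] [272. 145.]
shard_a top 0.48 [ 0.498 -0.04   0.07 ] [264. 195.]
shard_a side 0.52 [ 0.569 -0.031  0.072] [237. 186.]
shard_a side 0.48 [ 0.634 -0.061  0.073] [223. 177.]
shard_a side 0.48 [ 0.453 -0.332  0.006] [299. 169.]
shard_b top 0.71 [ 0.639 -0.06   0.074] [272. 145.]
shard_b top 0.48 [ 0.498 -0.04   0.07 ] [264. 195.]
shard_b side 0.52 [ 0.569 -0.031  0.072] [237. 186.]
shard_b side 0.48 [ 0.634 -0.061  0.073] [223. 177.]
shard_b side 0.48 [ 0.453 -0.332  0.006] [299. 169.]
shard_c top 0.71 [ 0.639 -0.06   0.074] [272. 145.]
shard_c top 0.48 [ 0.498 -0.04   0.07 ] [264. 195.]
shard_c side 0.52 [ 0.569 -0.031  0.072] [237. 186.]
shard_c side 0.48 [ 0.634 -0.061  0.073] [223. 177.]
shard_c side 0.48 [ 0.453 -0.332  0.006] [299. 169.]
focus top 0.71 [0.541 0.129 0.083] [203. 178.]
focus side 0.81 [0.543 0.143 0.085] [219. 214.]
cup top 0.7 [ 0.679 -0.354  0.072] [375. 135.]
cup side 0.59 [ 0.664 -0.339  0.05 ] [249. 146.]
wash_bottle side 0.78 [0.644 0.388 0.092] [140. 252.]
wash_bottle side 0.73 [ 0.635 -0.059  0.074] [222. 177.]
1.0 [ 0.17441373 -0.60016789  0.23127293] [-2.51232326e+00  1.88618143e+00  3.50216432e-05] 1.0003967186025948
```

Run:
```python
import cv2
i=cv2.imread('pics/top0.png')[100:310,150:430]
cv2.imwrite('pics/t0c.png',cv2.resize(i,None,fx=2.85,fy=2.85,interpolation=cv2.INTER_CUBIC))
```

```text
(no output)
```

View pics/t0c.png

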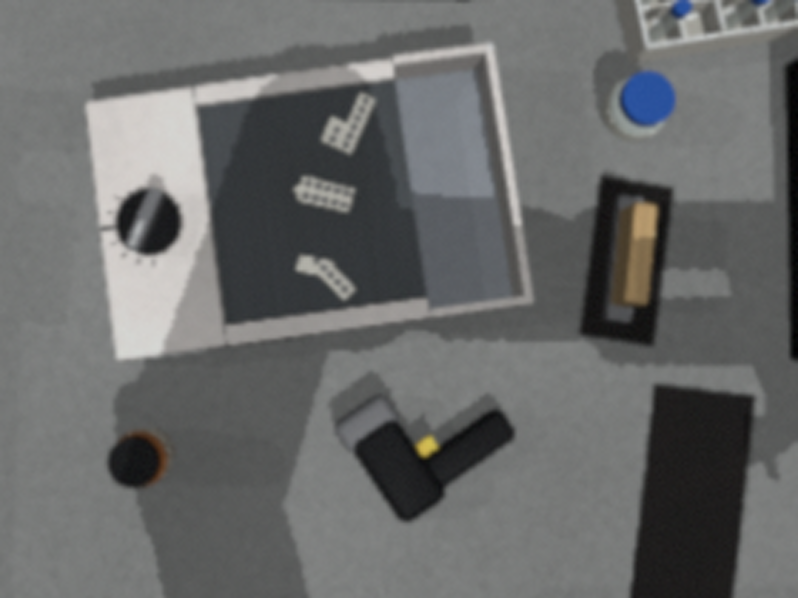

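View pics/side0.png

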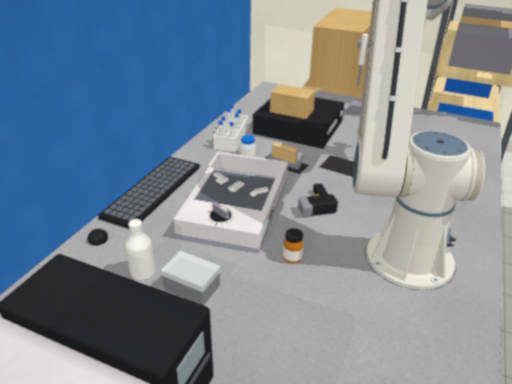

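Picture 1 (top crop): the reader has its console on the left and trough on the right. The L shard is at full-image px (272,143), the strip at (264,168) and the bent piece at (264,197). The scraper lies on the small black pad at (371,190). Rest candidates are that small pad, the larger black pad at (392,272) and the black edge at (430,175). The small pad fits 170x80 mm. Picture 2 (side) agrees, with the bottle at (140,252) and the cup at (249,146).

Run:
```python
from h import *
a=cap('top');P=cloud(a);X,Y,Z=P[...,0],P[...,1],P[...,2]
print('cam',a['cam_to_world'][:3,3].round(3), a['intrinsics'][0,0])
def rect(m):
    r=cv2.minAreaRect((P[m][:,:2]*1000).astype(np.float32));return r,cv2.boxPoints(r).round(0).tolist(),m.sum()
m=(Z>.055)&(Z<.12)&(X>.3)&(X<.8)&(Y>-.26)&(Y<.3)
n,l,st,ce=cv2.connectedComponentsWithStats(m.astype(np.uint8));k=1+st[1:,4].argmax();print('reader',rect(l==k))
k_=(Z>.098)&(Z<.115)&(l==k);print('knob',rect(k_))
near=(abs(X-.54)<.06)&(abs(Y-.13)<.06);print('bar',rect(near&(Z>.1)),np.nanmax(Z[near]))
sc=(abs(X-.52)<.1)&(abs(Y+.345)<.07)
print('grip',rect(sc&(Z>.068)),np.nanmedian(Z[sc&(Z>.068)]))
print('blade',rect(sc&(Z>.015)))
g=a['image'].max(2);pm=(g<50)&(abs(X-.52)<.12)&(abs(Y+.345)<.07)&(Z<.012)
print('pad',rect(pm|(sc&(Z>.015)&(Z<.03))),np.nanmedian(Z[pm]))
sh=(Z>.0)&(g>110)&(abs(X-.565)<.09)&(Y<.06)&(Y>-.085)&(Z<.08)
n,l2,st,ce=cv2.connectedComponentsWithStats(sh.astype(np.uint8))
for i in range(1,n):
    if st[i,4]>15: print('sh',rect(l2==i)[0],st[i],np.nanmedian(Z[l2==i]))
for n in ['cup','wash_bottle']: pass
i=a['image'][150:215,175:245];cv2.imwrite('pics/knob.png',np.hstack([cv2.resize(i,(420,390),interpolation=cv2.INTER_CUBIC),cv2.resize(a['image'][155:220,340:410],(420,390),interpolation=cv2.INTER_CUBIC)])[:, :800])
```

```text
cam [ 0.417 -0.041  1.11 ] 374.90677825913144
reader (((568.9414672851562, -19.69866943359375), (262.2144775390625, 411.0225524902344), 9.403554916381836), [[406.0, 162.0], [473.0, -244.0], [732.0, -201.0], [665.0, 204.0]], np.int64(10760))
knob (((544.3138427734375, 134.6165008544922), (14.844237327575684, 61.165733337402344), 68.03418731689453), [[513.0, 139.0], [570.0, 116.0], [575.0, 130.0], [519.0, 153.0]], np.int64(117))
bar (((544.3138427734375, 134.6165008544922), (14.844237327575684, 61.165733337402344), 68.03418731689453), [[513.0, 139.0], [570.0, 116.0], [575.0, 130.0], [519.0, 153.0]], np.int64(112)) 0.11340979850729282
grip (((524.0383911132812, -348.1247863769531), (26.017011642456055, 100.49996185302734), 84.4312515258789), [[473.0, -356.0], [573.0, -366.0], [575.0, -340.0], [475.0, -330.0]], np.int64(348)) 0.08044101266340842
blade (((524.3261108398438, -347.60614013671875), (27.71742057800293, 131.31861877441406), 84.09786224365234), [[458.0, -355.0], [588.0, -368.0], [591.0, -341.0], [460.0, -327.0]], np.int64(627))
pad (((523.731689453125, -354.95635986328125), (78.5226058959961, 167.73976135253906), 82.75355529785156), [[436.0, -383.0], [602.0, -404.0], [612.0, -327.0], [445.0, -305.0]], np.int64(883)) 0.005035058850881402
sh ((641.4765014648438, -55.16667175292969), (33.287532806396484, 41.15741729736328), 68.10250854492188) [263 140  16  14 141] 0.07289216430209922
sh ((576.89453125, -36.910804748535156), (56.824256896972656, 25.792638778686523), 78.15790557861328) [253 162  21  12 166] 0.07294576178620615
sh ((497.54150390625, -41.79969024658203), (60.00320053100586, 23.54887580871582), 58.71818923950195) [254 190  20  14 131] 0.0722498182000273
```

View pics/knob.png

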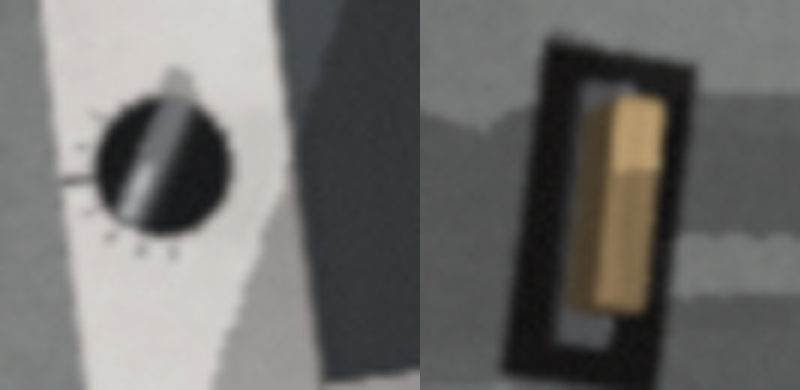

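Picture 3 (close crop): the white pointer half of the bar points down-left and the index line is to its left. The scraper stands on the small pad, which measures 168x79 mm, so that is the right rest.

The reader's yaw is 9.4° and its deck origin is at (0.570,-0.025). The focus knob is at about 0.55 rad.

```bash
cat >> h.py <<'E'
RY=np.radians(9.37);RX=np.array([np.cos(RY),np.sin(RY)]);RYv=np.array([-np.sin(RY),np.cos(RY)]);RO=np.array([.570,-.0246])
def rd(x,y): return RO+x*RX+y*RYv
def to(p,yaw):
    "tool-frame delta (mm, rad) to world TCP p, tool down, tool x at yaw deg"
    s=bot.observe();T=R.from_rotvec(s['tcp_rot']);y=np.radians(yaw)
    G=R.from_matrix(np.array([[np.cos(y),np.sin(y),0],[np.sin(y),-np.cos(y),0],[0,0,-1]]))
    d=np.array(p)-s['tool_pos']
    print('t',s['time'],'pos',s['tool_pos'].round(4),'F',np.round(s['ft_force'],1),'w',round(s['gripper_width'],3))
    print('travel now-axes',(T.inv().apply(d)*1000).round(1),'rot',(T.inv()*G).as_rotvec().round(3),'travel goal-axes',(G.inv().apply(d)*1000).round(1))
E
python3 -m handwheel '{"rot":[[0,0,0],[0,0,0],[0,0,0],[0,0,0],[0,0,0],[0,0,0],[0,0,0],[0,0,0],[0,0,0],[0,0,0]],"travel":[[-9.7,-27.1,0],[-9.7,-27.1,0],[-9.7,-27.1,0],[-9.7,-27.1,0],[-9.7,-27.1,0],[-9.7,-27.1,0],[-9.7,-27.1,0],[-9.7,-27.1,0],[-9.7,-27.1,0],[-9.7,-27.1,0]],"gripper":[1,1,1,1,1,1,1,1,1,1]}'
python3 -m handwheel '{"rot":[[0,0,0],[0,0,0],[0,0,0],[0,0,0],[0,0,0],[0,0,0.076],[0,0,0.076],[0,0,0.076],[0,0,0.076],[0,0,0.076]],"travel":[[-9.7,-27.1,0],[-9.7,-27.1,0],[-9.7,-27.1,0],[-9.7,-27.1,0],[-9.7,-27.1,0],[0,0,0],[0,0,0],[0,0,0],[0,0,0],[0,0,0]],"gripper":[1,1,1,1,1,1,1,1,1,1]}'
python3 -c "
from h import *
to([.5243,-.3478,.040],-95.8)"
```

```text
time: 1.88
tool_pos: [0.4086, -0.4305, 0.2314]
tcp_rot: [2.512, -1.886, 0.0]
ft_force: [0.0, -0.6, 0.2]
gripper_width: 0.997
time: 2.72
tool_pos: [0.5243, -0.3469, 0.2312]
tcp_rot: [2.107, -2.33, -0.0]
ft_force: [0.0, -0.0, 0.6]
gripper_width: 0.998
t 2.7167 pos [ 0.5243 -0.3469  0.2312] F [ 0.  -0.   0.6] w 0.998
travel now-axes [ 9.000e-01 -1.000e-01  1.912e+02] rot [ 0.    -0.     0.001] travel goal-axes [ 9.000e-01 -1.000e-01  1.912e+02]
```

```bash
python3 -m handwheel '{"rot":[[0,0,0],[0,0,0],[0,0,0],[0,0,0],[0,0,0],[0,0,0],[0,0,0],[0,0,0],[0,0,0],[0,0,0]],"travel":[[0.9,0,20],[0,0,25],[0,0,25],[0,0,25],[0,0,25],[0,0,25],[0,0,20],[0,0,15],[0,0,11],[0,0,0]],"gripper":[1,1,1,1,1,1,1,1,1,1]}'
python3 -m handwheel '{"rot":[[0,0,0],[0,0,0],[0,0,0],[0,0,0],[0,0,0],[0,0,0],[0,0,0],[0,0,0],[0,0,0],[0,0,0]],"travel":[[0,0,0],[0,0,0],[0,0,0],[0,0,0],[0,0,0],[0,0,0],[0,0,0],[0,0,0],[0,0,0],[0,0,0]],"gripper":[-1,-1,-1,-1,-1,-1,-1,-1,-1,-1]}'
python3 -m handwheel '{"rot":[[0,0,0],[0,0,0],[0,0,0],[0,0,0],[0,0,0],[0,0,0],[0,0,0],[0,0,0],[0,0,0],[0,0,0]],"travel":[[0,0,0],[0,0,-10],[0,0,-20],[0,0,-20],[0,0,-20],[0,0,-20],[0,0,-20],[0,0,-20],[0,0,-10],[0,0,0]],"gripper":[-1,-1,-1,-1,-1,-1,-1,-1,-1,-1]}'
python3 -c "
from h import *
to(np.r_[rd(.041,.048),.180],-80.63)
s=cap('side','grasp.png')
i=s['image'][90:230,180:340];cv2.imwrite('pics/graspc.png',cv2.resize(i,None,fx=4,fy=4))"
```

```text
time: 3.55
tool_pos: [0.5228, -0.3471, 0.038]
tcp_rot: [2.11, -2.326, -0.005]
ft_force: [-0.6, 0.8, -0.8]
gripper_width: 0.997
time: 4.38
tool_pos: [0.5246, -0.3484, 0.0412]
tcp_rot: [-2.111, 2.326, -0.002]
ft_force: [-0.5, 0.2, 6.5]
gripper_width: 0.274
time: 5.22
tool_pos: [0.5252, -0.3486, 0.1831]
tcp_rot: [-2.11, 2.326, -0.006]
ft_force: [0.7, -0.1, -1.5]
gripper_width: 0.274
t 5.2167 pos [ 0.5252 -0.3486  0.1831] F [ 0.7 -0.1 -1.5] w 0.274
travel now-axes [-383.8  -40.4    2.5] rot [-0.003 -0.002 -0.261] travel goal-axes [-360.4 -138.     3.1]
```

View pics/graspc.png

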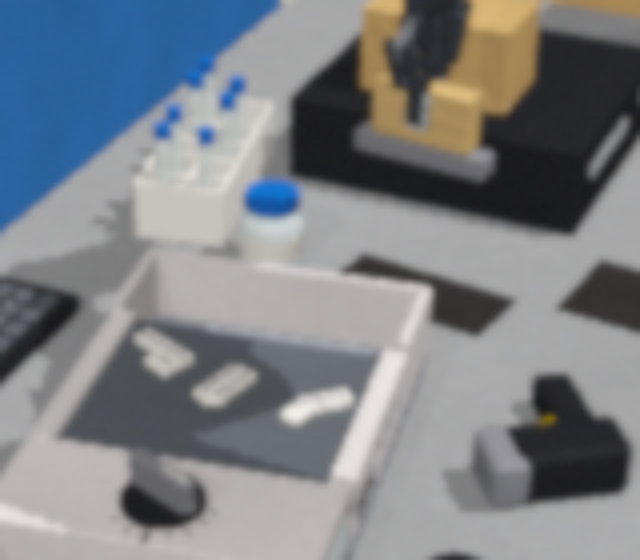

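Picture 4: the scraper is held level and the pad is empty. Next I carry it over the deck.

```bash
python3 -m handwheel '{"rot":[[0,0,-0.065],[0,0,-0.065],[0,0,-0.065],[0,0,-0.066],[0,0,0],[0,0,0],[0,0,0],[0,0,0],[0,0,0],[0,0,0]],"travel":[[0,0,0],[0,0,0],[0,0,0],[0,0,0],[-20,-7.7,0],[-28,-10.7,0],[-28,-10.7,0],[-28,-10.7,0],[-28,-10.7,0],[-28,-10.7,0]],"gripper":[-1,-1,-1,-1,-1,-1,-1,-1,-1,-1]}'
python3 -m handwheel '{"rot":[[0,0,0],[0,0,0],[0,0,0],[0,0,0],[0,0,0],[0,0,0],[0,0,0],[0,0,0],[0,0,0],[0,0,0]],"travel":[[-28,-10.7,0],[-28,-10.7,0],[-28,-10.7,0],[-28,-10.7,0],[-28,-10.7,0],[-28,-10.7,0],[-20,-7.7,0],[-12,-4.6,0],[0,0,0],[0,0,0]],"gripper":[-1,-1,-1,-1,-1,-1,-1,-1,-1,-1]}'
python3 -c "
from h import *
to(np.r_[rd(.041,.048),.104],-80.63)"
```

```text
time: 6.1
tool_pos: [0.5574, -0.1784, 0.1785]
tcp_rot: [2.395, -2.032, -0.004]
ft_force: [0.7, -0.1, -1.7]
gripper_width: 0.276
time: 6.93
tool_pos: [0.6005, 0.0297, 0.1792]
tcp_rot: [2.396, -2.03, -0.002]
ft_force: [-1.9, 0.2, -1.4]
gripper_width: 0.275
t 6.9333 pos [0.6005 0.0297 0.1792] F [-1.9  0.2 -1.4] w 0.275
travel now-axes [ 0.6 -2.2 75.2] rot [ 0.002 -0.     0.002] travel goal-axes [ 0.6 -2.  75.2]
```

```bash
python3 -m handwheel '{"rot":[[0,0,0],[0,0,0],[0,0,0],[0,0,0],[0,0,0],[0,0,0],[0,0,0],[0,0,0],[0,0,0],[0,0,0]],"travel":[[0.5,-2,5],[0,0,12],[0,0,15],[0,0,15],[0,0,12],[0,0,8],[0,0,4],[0,0,0],[0,0,0],[0,0,0]],"gripper":[-1,-1,-1,-1,-1,-1,-1,-1,-1,-1]}'
python3 -c "
from h import *
to(np.r_[rd(.041,.048),.104],-80.63)
s=cap('top','low.png');P=cloud(s);cv2.imwrite('pics/lowc.png',cv2.resize(s['image'][115:225,170:340],None,fx=4.5,fy=4.5,interpolation=cv2.INTER_CUBIC))"
```

```text
time: 7.77
tool_pos: [0.6039, 0.0295, 0.11]
tcp_rot: [-2.395, 2.032, -0.001]
ft_force: [-0.0, 0.4, -1.9]
gripper_width: 0.277
t 7.7667 pos [0.6039 0.0295 0.11  ] F [-0.   0.4 -1.9] w 0.277
travel now-axes [-0.1  1.2  6. ] rot [-0.001 -0.     0.   ] travel goal-axes [-0.1  1.2  6. ]
```

View pics/lowc.png

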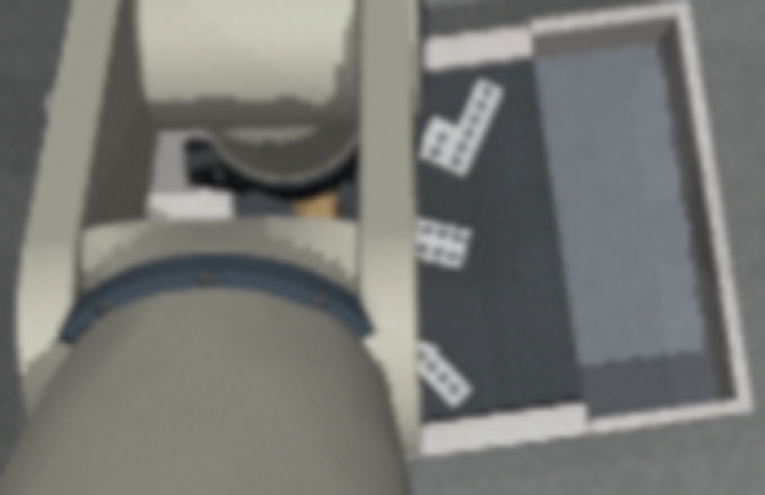

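Picture 5: the arm hides the scraper from the top camera. The shards at crop (465,130), (440,240) and (440,370) are undisturbed. Now I lower the last few mm.

```bash
python3 -m handwheel '{"rot":[[0,0,0],[0,0,0],[0,0,0],[0,0,0],[0,0,0],[0,0,0],[0,0,0],[0,0,0],[0,0,0],[0,0,0]],"travel":[[0,1,2],[0,0,2],[0,0,1],[0,0,1],[0,0,0],[0,0,0],[0,0,0],[0,0,0],[0,0,0],[0,0,0]],"gripper":[-1,-1,-1,-1,-1,-1,-1,-1,-1,-1]}'
python3 -c "
from h import *
to(np.r_[rd(.041,.048),.102],-80.63)
s=cap('side');cv2.imwrite('pics/lows.png',cv2.resize(s['image'][140:260,160:310],None,fx=5,fy=5,interpolation=cv2.INTER_CUBIC))"
```

```text
time: 8.65
tool_pos: [0.6023, 0.0294, 0.1033]
tcp_rot: [-2.396, 2.032, -0.0]
ft_force: [-0.1, -0.3, -1.6]
gripper_width: 0.278
t 8.65 pos [0.6023 0.0294 0.1033] F [-0.1 -0.3 -1.6] w 0.278
travel now-axes [ 0.  -0.3  1.3] rot [-0.  0.  0.] travel goal-axes [ 0.  -0.3  1.3]
```

View pics/lows.png

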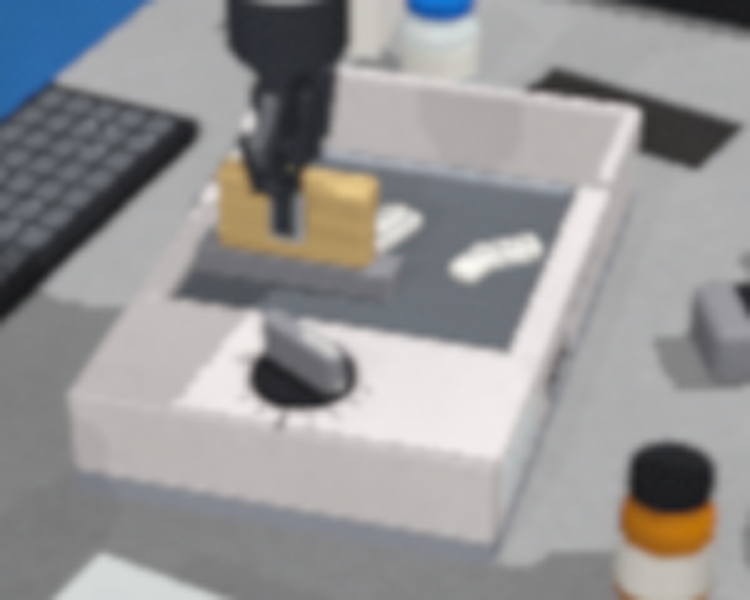

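Picture 6: the scraper is on the deck behind the L and strip shards, inside the rim, with the bent piece clear at (495,258). Sweep 1.

```bash
python3 -m handwheel '{"rot":[[0,0,0],[0,0,0],[0,0,0],[0,0,0],[0,0,0],[0,0,0],[0,0,0],[0,0,0],[0,0,0],[0,0,0]],"travel":[[3,0,0.8],[6,0,0],[9,0,0],[10,0,0],[10,0,0],[10,0,0],[10,0,0],[10,0,0],[10,0,0],[10,0,0]],"gripper":[-1,-1,-1,-1,-1,-1,-1,-1,-1,-1]}'
python3 -m handwheel '{"rot":[[0,0,0],[0,0,0],[0,0,0],[0,0,0],[0,0,0],[0,0,0],[0,0,0],[0,0,0],[0,0,0],[0,0,0]],"travel":[[10,0,0],[10,0,0],[10,0,0],[10,0,0],[10,0,0],[10,0,0],[8,0,0],[5,0,0],[0,0,0],[0,0,0]],"gripper":[-1,-1,-1,-1,-1,-1,-1,-1,-1,-1]}'
python3 -c "
from h import *
to(np.r_[rd(.041,-.112),.1025],-80.63)
s=cap('side');t=cap('top');cv2.imwrite('pics/sw1.png',np.hstack([cv2.resize(s['image'][130:240,180:300],(400,366)),cv2.resize(t['image'][110:220,200:320],(400,366))]))"
```

```text
time: 9.53
tool_pos: [0.6167, -0.0586, 0.1025]
tcp_rot: [2.395, -2.033, -0.0]
ft_force: [0.9, 0.4, -1.7]
gripper_width: 0.272
time: 10.37
tool_pos: [0.6285, -0.1296, 0.1024]
tcp_rot: [-2.395, 2.033, 0.0]
ft_force: [0.2, -0.3, -2.2]
gripper_width: 0.271
t 10.3667 pos [ 0.6285 -0.1296  0.1024] F [ 0.2 -0.3 -2.2] w 0.271
travel now-axes [-1.1 -0.4 -0.1] rot [ 0.  0. -0.] travel goal-axes [-1.1 -0.4 -0.1]
```

View pics/sw1.png

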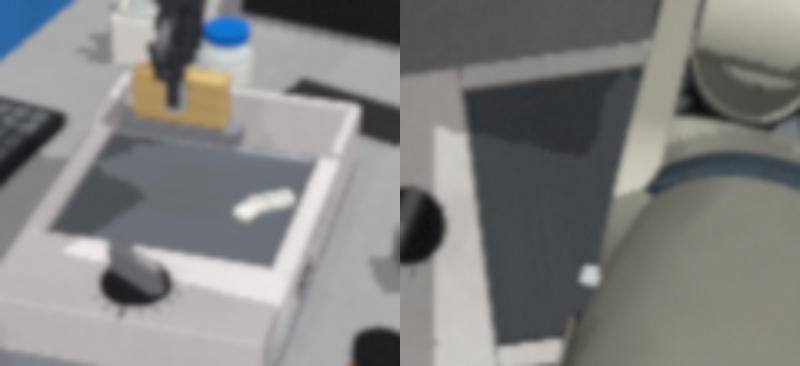

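Picture 7: the L and strip are gone from the deck, and only the bent piece remains at left-panel (265,203). Now I go back for sweep 2.

```bash
python3 -m handwheel '{"rot":[[0,0,0],[0,0,0],[0,0,0],[0,0,0],[0,0,0],[0,0,0],[0,0,0],[0,0,0],[0,0,0],[0,0,0]],"travel":[[0,0,-10],[0,0,-15],[0,0,-15],[-12,6,0],[-20,10,0],[-22,11,0],[-22,11,0],[-22,11,0],[-22,11,0],[-20,11,0]],"gripper":[-1,-1,-1,-1,-1,-1,-1,-1,-1,-1]}'
python3 -m handwheel '{"rot":[[0,0,0],[0,0,0],[0,0,0],[0,0,0],[0,0,0],[0,0,0],[0,0,0],[0,0,0],[0,0,0],[0,0,0]],"travel":[[-14,7,0],[-7,4,0],[0,0,5],[0,0,10],[0,0,10],[0,0,6],[0,0,3],[0,0,0],[0,0,0],[0,0,0]],"gripper":[-1,-1,-1,-1,-1,-1,-1,-1,-1,-1]}'
python3 -c "
from h import *
to(np.r_[rd(-.041,.048),.1025],-80.63)
s=cap('side');cv2.imwrite('pics/sw2.png',cv2.resize(s['image'][140:260,160:310],None,fx=5,fy=5,interpolation=cv2.INTER_CUBIC))"
```

```text
time: 11.3
tool_pos: [0.5338, -0.0011, 0.1424]
tcp_rot: [2.396, -2.032, -0.001]
ft_force: [-0.7, 0.3, -2.1]
gripper_width: 0.272
time: 12.13
tool_pos: [0.5217, 0.0158, 0.1086]
tcp_rot: [-2.395, 2.033, -0.0]
ft_force: [-1.4, 0.8, -2.0]
gripper_width: 0.272
t 12.1333 pos [0.5217 0.0158 0.1086] F [-1.4  0.8 -2. ] w 0.272
travel now-axes [-0.3 -0.1  6.1] rot [-0. -0. -0.] travel goal-axes [-0.3 -0.1  6.1]
```

View pics/sw2.png

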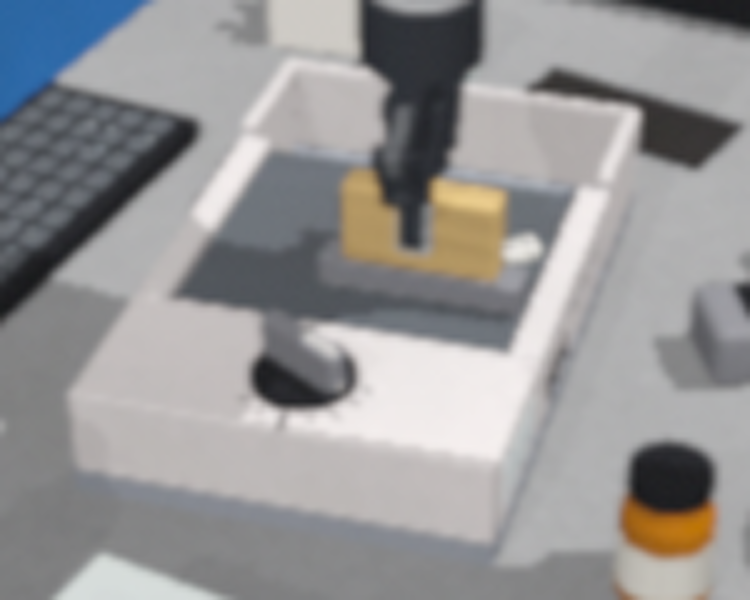

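Picture 8: the scraper is behind the bent piece, which shows just past its right end at (522,248), and inside the rim. I lower it and sweep.

```bash
python3 -m handwheel '{"rot":[[0,0,0],[0,0,0],[0,0,0],[0,0,0],[0,0,0],[0,0,0],[0,0,0],[0,0,0],[0,0,0],[0,0,0]],"travel":[[0,0,2],[0,0,2],[0,0,2],[0,0,0],[0,0,0],[3,0,0],[6,0,0],[9,0,0],[10,0,0],[10,0,0]],"gripper":[-1,-1,-1,-1,-1,-1,-1,-1,-1,-1]}'
python3 -m handwheel '{"rot":[[0,0,0],[0,0,0],[0,0,0],[0,0,0],[0,0,0],[0,0,0],[0,0,0],[0,0,0],[0,0,0],[0,0,0]],"travel":[[10,0,0],[10,0,0],[10,0,0],[10,0,0],[10,0,0],[10,0,0],[10,0,0],[10,0,0],[10,0,0],[10,0,0]],"gripper":[-1,-1,-1,-1,-1,-1,-1,-1,-1,-1]}'
python3 -m handwheel '{"rot":[[0,0,0],[0,0,0],[0,0,0],[0,0,0],[0,0,0],[0,0,0],[0,0,0],[0,0,0],[0,0,0],[0,0,0]],"travel":[[10,0,0],[7,0,0],[4,0,0],[0,0,0],[0,0,0],[0,0,-10],[0,0,-20],[0,0,-20],[0,0,-20],[0,0,-10]],"gripper":[-1,-1,-1,-1,-1,-1,-1,-1,-1,-1]}'
python3 -c "
from h import *
to([.5245,-.3495,.18],-95.8)"
```

```text
time: 13.02
tool_pos: [0.5278, -0.0227, 0.1025]
tcp_rot: [-2.396, 2.032, -0.0]
ft_force: [0.6, -0.3, -2.5]
gripper_width: 0.275
time: 13.85
tool_pos: [0.544, -0.1211, 0.1025]
tcp_rot: [2.396, -2.032, 0.0]
ft_force: [-0.6, -0.0, -2.0]
gripper_width: 0.276
time: 14.68
tool_pos: [0.5484, -0.1406, 0.1855]
tcp_rot: [-2.395, 2.03, -0.004]
ft_force: [0.5, -0.4, -2.6]
gripper_width: 0.275
t 14.6833 pos [ 0.5484 -0.1406  0.1855] F [ 0.5 -0.4 -2.6] w 0.275
travel now-axes [202.1  57.8   5.6] rot [-0.003 -0.001  0.266] travel goal-axes [210.2   2.7   5.5]
```

```bash
python3 -m handwheel '{"rot":[[0,0,0.066],[0,0,0.066],[0,0,0.067],[0,0,0.067],[0,0,0],[0,0,0],[0,0,0],[0,0,0],[0,0,0],[0,0,0]],"travel":[[0,0,0],[0,0,0],[0,0,0],[0,0,0],[20,0.3,0],[30,0.4,0],[30,0.4,0],[30,0.4,0],[30,0.4,0],[30,0.4,0]],"gripper":[-1,-1,-1,-1,-1,-1,-1,-1,-1,-1]}'
python3 -m handwheel '{"rot":[[0,0,0],[0,0,0],[0,0,0],[0,0,0],[0,0,0],[0,0,0],[0,0,0],[0,0,0],[0,0,0],[0,0,0]],"travel":[[20,0.4,0],[13,0,0],[7,0,0],[0,0,0],[0,0,0],[0,0,0],[0,0,0],[0,0,0],[0,0,0],[0,0,0]],"gripper":[-1,-1,-1,-1,-1,-1,-1,-1,-1,-1]}'
python3 -c "
from h import *
to([.5245,-.3495,.0412],-95.8)
s=cap('side');t=cap('top');cv2.imwrite('pics/tr.png',np.hstack([cv2.resize(s['image'][130:240,180:300],(400,366)),cv2.resize(t['image'][110:220,240:360],(400,366))]))"
```

```text
time: 15.52
tool_pos: [0.5273, -0.3106, 0.1827]
tcp_rot: [-2.106, 2.331, 0.0]
ft_force: [0.9, -0.3, -1.9]
gripper_width: 0.274
time: 16.35
tool_pos: [0.5234, -0.349, 0.1825]
tcp_rot: [-2.106, 2.331, -0.0]
ft_force: [0.8, 0.8, -1.8]
gripper_width: 0.271
t 16.35 pos [ 0.5234 -0.349   0.1825] F [ 0.8  0.8 -1.8] w 0.271
travel now-axes [  0.3  -1.2 141.3] rot [-0.  0. -0.] travel goal-axes [  0.3  -1.2 141.3]
```

View pics/tr.png

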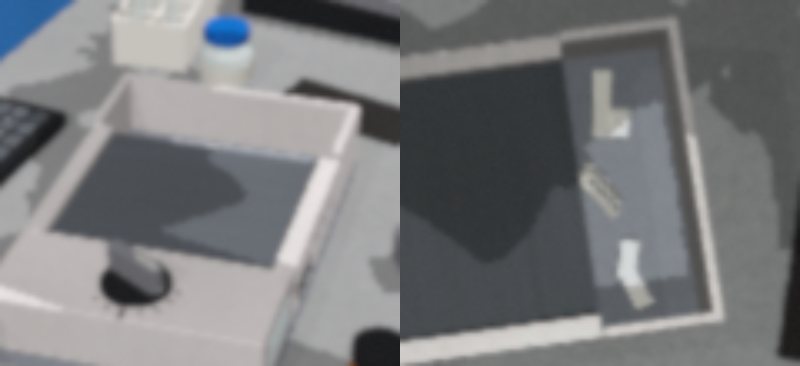

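Picture 9: the deck is empty and all three pieces lie in the trough at right-panel (605,105), (602,190) and (632,275). Next I lower the scraper onto the pad.

```bash
python3 -m handwheel '{"rot":[[0,0,0],[0,0,0],[0,0,0],[0,0,0],[0,0,0],[0,0,0],[0,0,0],[0,0,0],[0,0,0],[0,0,0]],"travel":[[1,-1,10],[1,0,20],[0,0,25],[0,0,25],[0,0,25],[0,0,18],[0,0,10],[0,0,5],[0,0,0],[0,0,0]],"gripper":[-1,-1,-1,-1,-1,-1,-1,-1,-1,-1]}'
python3 -m handwheel '{"rot":[[0,0,0],[0,0,0],[0,0,0],[0,0,0],[0,0,0],[0,0,0],[0,0,0],[0,0,0],[0,0,0],[0,0,0]],"travel":[[0,0,1],[0,0,1],[0,0,1],[0,0,0],[0,0,0],[0,0,0],[0,0,0],[0,0,0],[0,0,0],[0,0,0]],"gripper":[-1,-1,-1,-1,-1,-1,-1,-1,-1,-1]}'
python3 -c "
from h import *
to([.5245,-.351,.0405],-95.8)"
```

```text
time: 17.28
tool_pos: [0.5244, -0.3519, 0.045]
tcp_rot: [-2.105, 2.332, -0.001]
ft_force: [0.1, 0.1, -1.6]
gripper_width: 0.273
time: 18.12
tool_pos: [0.524, -0.3516, 0.0415]
tcp_rot: [-2.105, 2.332, 0.0]
ft_force: [-0.2, 0.1, -2.3]
gripper_width: 0.273
t 18.1167 pos [ 0.524  -0.3516  0.0415] F [-0.2  0.1 -2.3] w 0.273
travel now-axes [-0.6 -0.4  1. ] rot [-0.     0.    -0.001] travel goal-axes [-0.6 -0.4  1. ]
```

```bash
python3 -m handwheel '{"rot":[[0,0,0],[0,0,0],[0,0,0],[0,0,0],[0,0,0],[0,0,0],[0,0,0],[0,0,0],[0,0,0],[0,0,0]],"travel":[[0,0,0.5],[0,0,0.5],[0,0,0],[0,0,0],[0,0,0],[0,0,0],[0,0,0],[0,0,0],[0,0,0],[0,0,0]],"gripper":[-1,-1,-1,-1,-1,-1,-1,-1,-1,-1]}'
python3 -c "
from h import *
to([.5245,-.351,.0395],-95.8)"
```

```text
time: 18.95
tool_pos: [0.524, -0.3516, 0.0413]
tcp_rot: [-2.105, 2.332, -0.0]
ft_force: [-2.9, 1.5, 6.5]
gripper_width: 0.273
t 18.95 pos [ 0.524  -0.3516  0.0413] F [-2.9  1.5  6.5] w 0.273
travel now-axes [-0.7 -0.4  1.8] rot [-0.    -0.    -0.001] travel goal-axes [-0.6 -0.4  1.8]
```

```bash
python3 -m handwheel '{"rot":[[0,0,0],[0,0,0],[0,0,0],[0,0,0],[0,0,0],[0,0,0],[0,0,0],[0,0,0],[0,0,0],[0,0,0]],"travel":[[0,0,0],[0,0,0],[0,0,0],[0,0,0],[0,0,0],[0,0,0],[0,0,0],[0,0,0],[0,0,0],[0,0,0]],"gripper":[-0.3,-0.2,0,0.2,0.4,0.6,0.8,1,1,1]}'
python3 -m handwheel '{"rot":[[0,0,0],[0,0,0],[0,0,0],[0,0,0],[0,0,0],[0,0,0],[0,0,0],[0,0,0],[0,0,0],[0,0,0]],"travel":[[0,0,-5],[0,0,-15],[0,0,-25],[0,0,-30],[0,0,-30],[0,0,-30],[0,0,-25],[0,0,-20],[0,0,-10],[0,0,0]],"gripper":[1,1,1,1,1,1,1,1,1,1]}'
python3 -c "
from h import *
to([.5443,.1346,.23],68.0)"
```

```text
time: 19.78
tool_pos: [0.524, -0.3516, 0.0405]
tcp_rot: [-2.105, 2.332, -0.0]
ft_force: [0.6, 0.0, 0.4]
gripper_width: 0.998
time: 20.62
tool_pos: [0.5251, -0.3523, 0.2333]
tcp_rot: [-2.104, 2.331, -0.007]
ft_force: [-0.5, 0.1, 0.0]
gripper_width: 0.998
t 20.6167 pos [ 0.5251 -0.3523  0.2333] F [-0.5  0.1  0. ] w 0.998
travel now-axes [-486.3   30.5    2.1] rot [ 2.00e-03 -6.00e-03 -2.86e+00] travel goal-axes [ 458.6 -164.6    3.3]
```

```bash
python3 -m handwheel '{"rot":[[0,0,0],[0,0,0],[0,0,0],[0,0,0],[0,0,0],[0,0,0],[0,0,0],[0,0,0],[0,0,0],[0,0,0]],"travel":[[-15,1,0],[-27,1.7,0],[-27,1.7,0],[-27,1.7,0],[-27,1.7,0],[-27,1.7,0],[-27,1.7,0],[-27,1.7,0],[-27,1.7,0],[-27,1.7,0]],"gripper":[1,1,1,1,1,1,1,1,1,1]}'
python3 -m handwheel '{"rot":[[0,0,0],[0,0,0],[0,0,0],[0,0,0],[0,0,0],[0,0,0],[0,0,0],[0,0,0],[0,0,0],[0,0,-0.11]],"travel":[[-27,1.7,0],[-27,1.7,0],[-27,1.7,0],[-27,1.7,0],[-27,1.7,0],[-27,1.7,0],[-27,1.7,0],[-27,1.7,0],[-12,0.6,0],[0,0,0]],"gripper":[1,1,1,1,1,1,1,1,1,1]}'
python3 -m handwheel '{"rot":[[0,0,-0.11],[0,0,-0.11],[0,0,-0.11],[0,0,-0.11],[0,0,-0.11],[0,0,-0.11],[0,0,-0.11],[0,0,-0.11],[0,0,-0.11],[0,0,-0.11]],"travel":[[0,0,0],[0,0,0],[0,0,0],[0,0,0],[0,0,0],[0,0,0],[0,0,0],[0,0,0],[0,0,0],[0,0,0]],"gripper":[1,1,1,1,1,1,1,1,1,1]}'
python3 -m handwheel '{"rot":[[0,0,-0.11],[0,0,-0.11],[0,0,-0.11],[0,0,-0.11],[0,0,-0.11],[0,0,-0.11],[0,0,-0.11],[0,0,-0.11],[0,0,-0.11],[0,0,-0.11]],"travel":[[0,0,0],[0,0,0],[0,0,0],[0,0,0],[0,0,0],[0,0,0],[0,0,0],[0,0,0],[0,0,0],[0,0,0]],"gripper":[1,1,1,1,1,1,1,1,1,1]}'
python3 -m handwheel '{"rot":[[0,0,-0.11],[0,0,-0.11],[0,0,-0.11],[0,0,-0.11],[0,0,-0.11],[0,0,0],[0,0,0],[0,0,0],[0,0,0],[0,0,0]],"travel":[[0,0,0],[0,0,0],[0,0,0],[0,0,0],[0,0,0],[0,0,0],[0,0,0],[0,0,0],[0,0,0],[0,0,0]],"gripper":[1,1,1,1,1,1,1,1,1,1]}'
python3 -c "
from h import *
to([.5443,.1346,.085],68.0)
t=cap('top');P=cloud(t);X,Y,Z=P[...,0],P[...,1],P[...,2]
for nm,m,in (('grip',(Z>.06)),('all',Z>.015)):
  m=m&(abs(X-.52)<.1)&(abs(Y+.35)<.06);r=cv2.minAreaRect((P[m][:,:2]*1000).astype(np.float32));print(nm,r,np.nanmedian(Z[m]))
sh=(Z>.055)&(Z<.12)&(abs(X-.6)<.2)&(Y<.05)&(Y>-.12)&(t['image'].min(2)>110);print(sh.sum())
"
```

```text
time: 21.45
tool_pos: [0.5325, -0.091, 0.2285]
tcp_rot: [2.104, -2.331, -0.004]
ft_force: [-0.3, 0.4, -0.2]
gripper_width: 0.999
time: 22.28
tool_pos: [0.5419, 0.1376, 0.2287]
tcp_rot: [2.23, -2.211, -0.003]
ft_force: [0.1, 0.1, 0.4]
gripper_width: 1.0
time: 23.12
tool_pos: [0.542, 0.1347, 0.2289]
tcp_rot: [3.058, -0.712, -0.004]
ft_force: [0.3, 0.0, -0.5]
gripper_width: 1.0
time: 23.95
tool_pos: [0.542, 0.1347, 0.2288]
tcp_rot: [-2.981, -0.992, 0.005]
ft_force: [0.7, -0.0, -0.1]
gripper_width: 0.997
time: 24.78
tool_pos: [0.5431, 0.135, 0.2303]
tcp_rot: [-2.606, -1.755, 0.0]
ft_force: [-0.3, 0.2, 0.7]
gripper_width: 0.996
t 24.7833 pos [0.5431 0.135  0.2303] F [-0.3  0.2  0.7] w 0.996
travel now-axes [1.000e-01 1.300e+00 1.453e+02] rot [-0.     0.    -0.001] travel goal-axes [1.000e-01 1.300e+00 1.453e+02]
grip ((523.7455444335938, -351.74658203125), (26.025135040283203, 100.48066711425781), 83.20128631591797) 0.07994549788806937
all ((523.989501953125, -350.95550537109375), (27.920930862426758, 131.7007598876953), 84.44217681884766) 0.07553186457527494
907
```

The scraper is back on the pad and flat: grip top is at 0.080, as before. Now the knob.

```bash
python3 -m handwheel '{"rot":[[0,0,0],[0,0,0],[0,0,0],[0,0,0],[0,0,0],[0,0,0],[0,0,0],[0,0,0],[0,0,0],[0,0,0]],"travel":[[0,1.3,10],[0,0,20],[0,0,25],[0,0,25],[0,0,25],[0,0,20],[0,0,12],[0,0,7],[0,0,1],[0,0,0]],"gripper":[1,1,1,1,1,1,1,1,1,1]}'
python3 -m handwheel '{"rot":[[0,0,0],[0,0,0],[0,0,0],[0,0,0],[0,0,0],[0,0,0],[0,0,0],[0,0,0],[0,0,0],[0,0,0]],"travel":[[0,0,0],[0,0,0],[0,0,0],[0,0,0],[0,0,0],[0,0,0],[0,0,0],[0,0,0],[0,0,0],[0,0,0]],"gripper":[-1,-1,-1,-1,-1,-1,-1,-1,-1,-1]}'
python3 -c "
from h import *
to([.5443,.1346,.085],9.37)
print(bot.observe()['moment'])"
```

```text
time: 25.67
tool_pos: [0.5447, 0.1346, 0.0856]
tcp_rot: [2.604, 1.757, 0.0]
ft_force: [-0.3, 0.7, 0.5]
gripper_width: 0.997
time: 26.5
tool_pos: [0.5443, 0.1339, 0.086]
tcp_rot: [2.604, 1.757, -0.001]
ft_force: [-2.0, -3.7, 6.6]
gripper_width: 0.151
t 26.5 pos [0.5443 0.1339 0.086 ] F [-2.  -3.7  6.6] w 0.151
travel now-axes [ 0.6 -0.3  1. ] rot [1.000e-03 1.000e-03 1.024e+00] travel goal-axes [ 0.1 -0.7  1. ]
[-0.57338963  0.39151124  0.02780667]
```

```bash
python3 -m handwheel '{"rot":[[0,0,0.03],[0,0,0.06],[0,0,0.075],[0,0,0.075],[0,0,0.075],[0,0,0.075],[0,0,0.075],[0,0,0.075],[0,0,0.075],[0,0,0.075]],"travel":[[0,0,0],[0,0,0],[0,0,0],[0,0,0],[0,0,0],[0,0,0],[0,0,0],[0,0,0],[0,0,0],[0,0,0]],"gripper":[-1,-1,-1,-1,-1,-1,-1,-1,-1,-1]}'
python3 -m handwheel '{"rot":[[0,0,0.075],[0,0,0.075],[0,0,0.075],[0,0,0.06],[0,0,0.045],[0,0,0],[0,0,0],[0,0,0],[0,0,0],[0,0,0]],"travel":[[0,0,0],[0,0,0],[0,0,0],[0,0,0],[0,0,0],[0,0,0],[0,0,0],[0,0,0],[0,0,0],[0,0,0]],"gripper":[-1,-1,-1,-1,-1,-1,-1,-1,-1,-1]}'
python3 -c "
from h import *
to([.5443,.1346,.085],9.37)
print(bot.observe()['moment'])"
```

```text
time: 27.33
tool_pos: [0.5435, 0.133, 0.086]
tcp_rot: [3.044, 0.768, -0.004]
ft_force: [-6.1, -9.2, 11.5]
gripper_width: 0.152
time: 28.17
tool_pos: [0.5429, 0.1328, 0.086]
tcp_rot: [3.128, 0.263, -0.005]
ft_force: [-8.0, -11.3, 13.9]
gripper_width: 0.153
t 28.1667 pos [0.5429 0.1328 0.086 ] F [ -8.  -11.3  13.9] w 0.153
travel now-axes [ 1.7 -1.6  1. ] rot [0.002 0.004 0.004] travel goal-axes [ 1.7 -1.6  1. ]
[-1.67627502  1.0360621   0.01017053]
```

```bash
python3 -m handwheel '{"rot":[[0,0,0],[0,0,0],[0,0,0],[0,0,0],[0,0,0],[0,0,0],[0,0,0],[0,0,0],[0,0,0],[0,0,0]],"travel":[[0,0,0],[0,0,0],[0,0,0],[0,0,0],[0,0,0],[0,0,0],[0,0,0],[0,0,0],[0,0,-5],[0,0,-10]],"gripper":[-0.5,-0.3,0,0.3,0.6,1,1,1,1,1]}'
python3 -m handwheel '{"rot":[[0,0,0],[0,0,0],[0,0,0],[0,0,0],[0,0,0],[0,0,0],[0,0,0],[0,0,0],[0,0,0],[0,0,0]],"travel":[[0,0,-20],[0,0,-30],[0,0,-30],[0,0,-30],[0,0,-25],[0,15,0],[0,25,0],[0,28,0],[0,28,0],[0,28,0]],"gripper":[1,1,1,1,1,1,1,1,1,1]}'
python3 -m handwheel '{"rot":[[0,0,0],[0,0,0],[0,0,0],[0,0,0],[0,0,0],[0,0,0],[0,0,0],[0,0,0],[0,0,0],[0,0,0]],"travel":[[0,28,0],[0,28,0],[0,28,0],[0,28,0],[0,28,0],[0,28,0],[0,28,0],[0,15,0],[0,8,0],[0,0,0]],"gripper":[1,1,1,1,1,1,1,1,1,1]}'
python3 -c "
from h import *
to([.5443,.1346,.085],9.37)
t=cap('top');P=cloud(t);X,Y,Z=P[...,0],P[...,1],P[...,2]
m=(abs(X-.54)<.06)&(abs(Y-.13)<.06)&(Z>.098)&(Z<.12)
r=cv2.minAreaRect((P[m][:,:2]*1000).astype(np.float32));print(r,cv2.boxPoints(r).tolist(),m.sum())
m=(Z>.055)&(Z<.12)&(X>.3)&(X<.8)&(Y>-.26)&(Y<.3)
im=t['image'];cv2.imwrite('pics/k2.png',np.hstack([cv2.resize(im[150:210,175:235],(400,400),interpolation=cv2.INTER_CUBIC),cv2.resize(im[110:230,210:330],(400,400))]))"
```

```text
time: 29.0
tool_pos: [0.5437, 0.1343, 0.1001]
tcp_rot: [3.13, 0.262, -0.003]
ft_force: [0.1, 0.4, -1.0]
gripper_width: 1.0
time: 29.83
tool_pos: [0.5652, 0.0112, 0.2367]
tcp_rot: [3.131, 0.263, 0.002]
ft_force: [1.2, -0.7, -0.1]
gripper_width: 1.005
time: 30.67
tool_pos: [0.6015, -0.2047, 0.2359]
tcp_rot: [3.131, 0.26, 0.001]
ft_force: [-0.3, 0.4, 0.2]
gripper_width: 0.997
t 30.6667 pos [ 0.6015 -0.2047  0.2359] F [-0.3  0.4  0.2] w 0.997
travel now-axes [  -0.6 -344.2  150.8] rot [ 0.    -0.     0.002] travel goal-axes [  -1.2 -344.1  150.9]
((543.9010620117188, 133.33273315429688), (14.348823547363281, 59.484466552734375), 10.163019180297852) [[531.5912475585938, 161.34239196777344], [542.0872192382812, 102.79124450683594], [556.2108764648438, 105.32307434082031], [545.7149047851562, 163.8742218017578]] 118
```

View pics/k2.png

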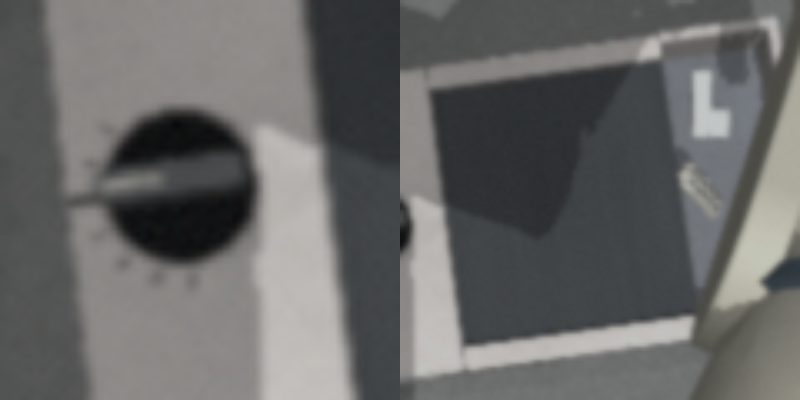

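Picture 10: the white pointer lies along the long index line at left-panel (70–165, 200–185). The bar measures 10.2° against the reader's 9.4°. Last check: shard heights in the trough, plus the cup and bottle.

Run:
```python
from h import *
t=cap('top');s=cap('side')
P=cloud(t);d=P[...,:2]-RO;x=d@RX;y=d@RYv
m=(abs(x)<.115)&(y<-.103)&(y>-.185)&(P[...,2]>.019)&(P[...,2]<.12)
n,l,st,ce=cv2.connectedComponentsWithStats(m.astype(np.uint8))
for i in range(1,n):
    if st[i,4]>15:
        k=l==i;print(st[i,4],x[k].mean().round(3),y[k].min().round(3),y[k].max().round(3),'z',np.percentile(P[...,2][k],[5,50,95]).round(3))
for n in ['cup','wash_bottle']:
  for cam,c in (('top',t),('side',s)):
    for q in bot.spot_in(n,cam)[:1]: print(n,cam,w(c,q['centre']).round(3))
```

```text
162 0.07 -0.158 -0.119 z [0.02  0.023 0.027]
104 -0.003 -0.135 -0.103 z [0.025 0.045 0.061]
cup top [ 0.662 -0.361  0.07 ]
cup side [ 0.663 -0.339  0.051]
wash_bottle top [0.65  0.352 0.112]
wash_bottle side [0.646 0.39  0.092]
```

Run:
```python
from h import *
t=cap('top');P=cloud(t);d=P[...,:2]-RO;x=d@RX;y=d@RYv;Z=P[...,2]
m=(abs(x)<.035)&(y<-.085)&(y>-.15)&(t['image'].min(2)>115)
print(m.sum());o=np.argsort(y[m]);print(np.c_[x[m],y[m],Z[m]][o][::6].round(3))
s=cap('side');cv2.imwrite('pics/fin.png',np.hstack([cv2.resize(t['image'][125:205,265:325],(360,480),interpolation=cv2.INTER_CUBIC),cv2.resize(s['image'][145:205,205:260],(440,480),interpolation=cv2.INTER_CUBIC)]))
```

```text
1227
[[ 0.018 -0.15   0.624]
 [ 0.026 -0.15   0.625]
 [-0.021 -0.15   0.604]
 [-0.001 -0.149  0.618]
 [ 0.002 -0.149  0.62 ]
 [-0.022 -0.149  0.537]
 [ 0.027 -0.149  0.623]
 [ 0.011 -0.149  0.623]
 [-0.027 -0.149  0.568]
 [ 0.001 -0.149  0.617]
 [ 0.002 -0.148  0.619]
 [-0.024 -0.148  0.595]
 [-0.002 -0.148  0.617]
 [-0.01  -0.148  0.611]
 [-0.004 -0.148  0.617]
 [ 0.013 -0.148  0.624]
 [-0.01  -0.147  0.614]
 [-0.005 -0.147  0.618]
 [-0.02  -0.147  0.602]
 [ 0.023 -0.147  0.623]
 [-0.019 -0.147  0.537]
 [-0.001 -0.146  0.618]
 [ 0.022 -0.146  0.623]
 [ 0.013 -0.146  0.623]
 [ 0.032 -0.146  0.626]
 [ 0.008 -0.146  0.621]
 [-0.015 -0.146  0.537]
 [-0.011 -0.145  0.61 ]
 [ 0.    -0.145  0.619]
 [-0.003 -0.145  0.616]
 [-0.01  -0.145  0.612]
 [-0.006 -0.145  0.616]
 [ 0.009 -0.145  0.622]
 [-0.025 -0.145  0.568]
 [ 0.001 -0.144  0.617]
 [-0.013 -0.144  0.608]
 [-0.003 -0.144  0.615]
 [ 0.034 -0.144  0.626]
 [ 0.023 -0.144  0.618]
 [-0.004 -0.144  0.616]
 [ 0.006 -0.143  0.618]
 [ 0.007 -0.143  0.62 ]
 [-0.012 -0.143  0.608]
 [-0.009 -0.143  0.61 ]
 [-0.015 -0.143  0.606]
 [-0.003 -0.142
[... 3125 characters left out ...]
47]
 [-0.027 -0.109  0.653]
 [-0.005 -0.109  0.647]
 [-0.007 -0.109  0.648]
 [-0.024 -0.108  0.654]
 [-0.01  -0.108  0.649]
 [-0.027 -0.108  0.655]
 [-0.033 -0.108  0.657]
 [-0.03  -0.107  0.656]
 [-0.01  -0.107  0.649]
 [-0.033 -0.106  0.657]
 [-0.    -0.106  0.062]
 [-0.035 -0.106  0.658]
 [-0.03  -0.105  0.657]
 [-0.022 -0.105  0.653]
 [-0.035 -0.104  0.658]
 [ 0.003 -0.104  0.058]
 [-0.015 -0.104  0.652]
 [-0.018 -0.103  0.653]
 [-0.015 -0.103  0.651]
 [-0.028 -0.102  0.656]
 [-0.018 -0.102  0.653]
 [-0.021 -0.101  0.654]
 [-0.034 -0.101  0.658]
 [-0.031 -0.1    0.657]
 [-0.024 -0.099  0.655]
 [-0.033 -0.098  0.658]
 [-0.03  -0.098  0.659]
 [-0.033 -0.096  0.658]
 [-0.035 -0.094  0.66 ]]
```

View pics/fin.png

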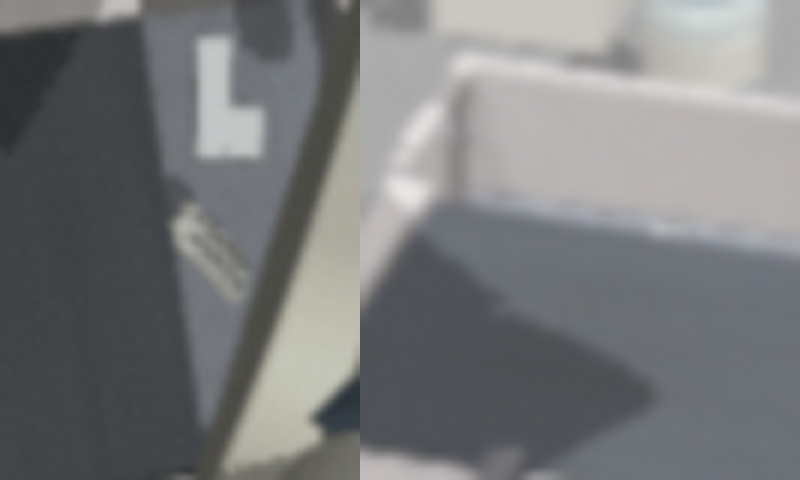

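Picture 11: the strip leans on the trough side of the deck face. It is wholly past the edge, with its top about 62 mm up, below the deck at 65 mm. It has been still since the sweep, so I'm handing in.

```bash
python3 -c "
from rig import bot
print(bot.close_job(), bot.observe()['time'])"
```

```text
the job is handed in; nothing more can be done
the job is handed in; nothing more can be done
```

The job is handed in at about 31 s of the 64 s allowed. All three pieces are off the deck and in the trough, the scraper is back on its pad, and the knob stands at the long index line.

- **Sweep:** Two passes with the scraper cleared the deck, and the gripper never touched a piece. The L and the bent piece dropped fully into the trough. The strip leans against the deck's end face; it is entirely past the edge, with its top at about 62 mm, just under the 65 mm deck. I left it, because fixing it would have meant touching it with the gripper or breaking the order. The last two checks showed only the L and the strip, as the arm hid the bent piece's end of the trough. I saw all three there right after the second sweep.
- **Scraper:** It lies flat and lengthwise on the 170 × 80 mm pad, about 3 mm from where it started. Its top is at the same height as before.
- **Knob:** I turned it last. The pointer lies along the index line in the picture. The bar measured 10.2° against the reader's 9.4°, which is within measuring error.
- **Cup and bottle:** I did not go near either. The side camera puts both where they were, to within 2 mm. The top camera disagrees: it reads the cup 18 mm from its first reading, and the bottle, which it had not found at first, 38 mm from where the side camera has it. I took the side view.

Measured wrist force stayed under about 20 N at each reading.

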